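Unload the build plate into the foam carriers

ROBOT

A 7-joint arm with a two-finger parallel gripper is mounted at the origin on the work surface. World frame = base frame: x ahead of the robot, y to its left, z up, the work surface at z = 0. Lengths are in mm, angles in rad, forces in N, time in s.
With the tool pointing down it reaches from about 400 to 900 mm from the base axis. Payload 5.6 kg.
Tool frame: the origin (TCP) lies midway between the tips of the shut fingers; the grasp point (between the pads) lies 19 mm behind it (robot.hold_point_z is the distance from the TCP to the grasp point, in mm); z points along the fingers, y is the direction in which the jaws open and shut (so a half turn about z gives the same grasp; the last joint's range is limited). The gripper opens to 92 mm and grips with 3 to 60 N. Pads are 20 mm wide; open, the fingers measure 128 mm over their backs; the gripper's body (75 mm by 189 mm) begins 69 mm behind the grasp point.
Start: joints at [-1.303, 0.468, -0.012, 1.603, 0.006, 1.071, -0.056], TCP at [198.825, 618.852, 214.592] pointing down, gripper open.
Joint ranges: [-2.53, 2.53], [-0.31, 2.02], [-1.57, 1.55], [0.28, 2.44], [-1.29, 4.43], [0.15, 1.84], [-2.92, 2.92]. Speed limits (rad/s): [2.57, 2.57, 3.14, 3.14, 3.14, 3.14, 3.14].

INTERFACE

Orientations are given as a rotation vector (axis times angle).
In Python, from station import robot, eyes, finder gives the robot as it stands.
- The arm moves only by the tool carry_out, never from a script. Its argument "moves" is one flat list of numbers, 6 for each row, row after row: the shift along the tool's x, y, z in units of 50 mm (1.0 is 50 mm), then the turn, a rotation vector about the tool's x, y, z in units of 8 degrees (1.0 is 8 degrees). In form: [dx, dy, dz, wx, wy, wz, dx, dy, dz, wx, wy, wz, ...]. A call has 1 to 8 rows; each row shifts and turns the commanded pose from where the row before left it, along the tool's axes as they then stand; what a row does not reach is not made up. A row lasts 1/10 s, in which the tool goes at most 50 mm and 8.59 degrees, less where a joint would pass 70% of its speed; a pose out of reach is approached as far as the arm can. A call is refused whole if a number of a shift passes 1 or a number of a turn 1, either way. A call with a gripper value outside its range is refused whole. "grip" is the finger opening in mm, from 0 to 91.9, set as the call begins (left out, the last holds). The fingers move at their own pace and stop on an object; "squeeze" is the grip in N (left out, the last holds). Time passes only in rows, so rows that do not move let the fingers close. It gives the time, the measured TCP pose, the force and the opening at its end, in the units of the state.
- robot.observe(): the state, without advancing time (a new reading comes with each control period).
- eyes.snapshot(name): name is "scene" or "top" or "wrist"; returns a dict with "frame" (480x640x3 uint8, red, green, blue), "mtx" (3x3 intrinsics, pixels), "k1" (the pictures are not rectified: a ray, as slopes to the right and down, at radius r is drawn at 1 + k1 r^2 times it, then the intrinsics apply), "rvec" (rotation vector, rad) and "tvec" (3), from world to camera coordinates, as OpenCV has them; the wrist camera has in their place "hand_eye" (4x4, takes a point from camera to tool coordinates, whose origin is the TCP and whose axes are the flange's). Camera axes: x right, y down, z forward; pixel columns grow to the right and rows downward; lengths in mm; the calibration is good to about 2 mm. A picture is of the moment at which its call begins: read the wrist's pose just before it. There is no depth.
- robot.hand_in(): hands the job in, once; it reports no verdict.
Trained networks look in a picture, given as the dict that the camera call returned (one of the last four; its "shot" number tells which), for a name from the list of things; names that differ only in an ending like _2 or _b are one class to them, and where a whole thing is asked for, a point or a joint stands for the part that bears it (a point fixed in the world has none). Each returns a list of dicts, best first, with "score" (0 to 1); they miss things now and then, are a little off and sometimes report something else, mostly with a low value. They report only what shows in the picture. A call takes as long as a camera call. They do not tell look-alikes from the thing itself.
- finder.spot_in(picture, name): "box" ([left, top, right, bottom] as shares, 0 to 1, of the picture: columns of its width, rows of its height, round what is visible of it).
- finder.place_of(picture, name): "position" ([row, column] as shares, 0 to 1, of the picture: columns of its width, rows of its height: a listed point, or the origin of a listed thing).
The state is a dict: "t": time; "joints": joint angles; "qvel": joint speeds; "tau": joint torques, N m; "position": TCP position; "eef_rot": TCP orientation; "ft_force": force on the tool from outside, world axes, zero at the start; "ft_torque": the same for the moment, N m; "gripper_width": finger opening in mm.
Only numpy, scipy, OpenCV 4.12 (cv2) and the standard library are available. Lean on these libraries where they do the work, as an engineer would, in place of code of your own. Each camera call takes 0.05 s, during which the arm holds its last target. There are 200 camera calls.

TASK

The printer's build plate is on the bench with the finished prints already loosened. Put the fan duct, the corner bracket, the large star knob and the small star knob each into the foam carrier whose pocket is cut to its shape and size, upright and sitting down on the pocket floor. Leave the cancelled knob, the low one with its infill showing, where it is on the plate.

Things in the scene. Friction and masses are not known exactly. Their poses are not given: they have to be found in the camera images.
- duct: Black printed fan duct standing 42 mm tall, a T from above: an open-topped rectangular tube, 40 mm along x and 34 mm along y, with a wider flat flange (8 mm thick, 56 mm along y) across its -x end, so x runs from -28 to +20 mm. Origin: under the middle of the tube, z up. Grip the tube's plain sides at y = +17 and -17 mm. About 50 g.
- bracket: Black printed corner bracket standing 42 mm tall, an L from above, legs 14 mm thick and 56 mm long outside: one along x at y -28 to -14 mm, one along y at x -28 to -14 mm. Origin: at the underside, the middle of the 56 x 56 mm square round the L (in its open inside), z up. Grip a leg across its thickness away from the corner, e.g. at x = +8, y = -21 mm. About 60 g.
- big_knob: The larger black printed star knob, 42 mm tall: a six-lobed head 54 mm across and 20 mm high at the bottom, a round hub of 28 mm diameter above it, to be gripped between 20 and 42 mm height. Origin: centre of its underside, z up. About 60 g.
- small_knob: The smaller black printed star knob, 42 mm tall: a six-lobed head 37 mm across and 20 mm high at the bottom, a round hub of 20 mm diameter above it, to be gripped between 20 and 42 mm height. Origin: centre of its underside, z up. About 30 g.
- cancelled_knob: The cancelled print: only the lowest 12 mm of a star knob head, 54 mm across, with open criss-cross infill showing on top and no hub. Like the other prints it stands loose on the flat 2 mm build plate in the middle of the bench; it stays there. Origin: centre of its underside.
- duct_carrier: Foam carrier, grey with a pale floor, 100 x 100 x 22 mm, fixed on the bench left or right of the plate. Origin: centre of its underside. The pale pocket floor is 6 mm above the underside, the walls are 16 mm high. T-shaped pocket, the duct's outline with 6 mm to spare all round: with the duct's origin over the carrier's origin and the same axes it drops in.
- bracket_carrier: Foam carrier, grey with a pale floor, 100 x 100 x 22 mm, fixed on the bench left or right of the plate. Origin: centre of its underside. The pale pocket floor is 6 mm above the underside, the walls are 16 mm high. L-shaped pocket, the bracket's outline with 6 mm to spare all round: with the bracket's origin over the carrier's origin and the same axes it drops in.
- big_knob_carrier: Foam carrier, grey with a pale floor, 100 x 100 x 22 mm, fixed on the bench left or right of the plate. Origin: centre of its underside. The pale pocket floor is 6 mm above the underside, the walls are 16 mm high. Round pocket of 66 mm diameter at its centre, for the larger knob, which goes in hub up at any turn.
- small_knob_carrier: Foam carrier, grey with a pale floor, 100 x 100 x 22 mm, fixed on the bench left or right of the plate. Origin: centre of its underside. The pale pocket floor is 6 mm above the underside, the walls are 16 mm high. Round pocket of 49 mm diameter at its centre, for the smaller knob, which goes in hub up at any turn.
Things that resemble listed ones, but are neither listed nor needed, are in the scene too. Leave any yellow look-alike of the small_knob alone. What is shaped like the big_knob but orange is not meant.

How it is judged (in metres and radians):
At the end, for the whole second after the job is handed in: Each print stands upright (0.15 rad), at rest and released in its own carrier: origin within 12 mm sideways of the carrier's and at most 10 mm above its underside (pocket floor: 6 mm); duct and bracket turned as their pocket (0.5 rad). Cancelled knob within 15 mm of its start (horizontal distance between duct and duct_carrier below 0.012 m and z of duct in the frame of duct_carrier below 0.01 m and angle between each of duct, bracket, big_knob, small_knob's own z axis and vertical below 0.15 rad and linear speed of each of duct, bracket, big_knob, small_knob below 0.02 m/s and horizontal distance between bracket and bracket_carrier below 0.012 m and z of bracket in the frame of bracket_carrier below 0.01 m and horizontal distance between big_knob and big_knob_carrier below 0.012 m and z of big_knob in the frame of big_knob_carrier below 0.01 m and horizontal distance between small_knob and small_knob_carrier below 0.012 m and z of small_knob in the frame of small_knob_carrier below 0.01 m and angle between the x axis of duct and the x axis of duct_carrier, either way round below 0.5 rad and angle between the x axis of bracket and the x axis of bracket_carrier, either way round below 0.5 rad and distance of cancelled_knob from where it was at the start of the episode below 0.015 m); the robot touches nothing.
It fails at once if the cancelled knob was picked up or pushed away (distance of cancelled_knob from where it was at the start of the episode above 0.015 m).
It also fails if it takes over 96 s, if anything falls off the work surface, if the arm or the gripper's body presses on something with over 40 N, if the wrist force passes 120 N, or if a joint passes its speed limit or range.

## Working session

There is one attempt and no reset: what is moved stays moved. The work goes in short steps, Python scripts to look and compute and a tool call to move; the robot and the scene stay as the last step left them, time stands still between calls to the robot, and variables do not carry over. Pictures are saved under pics/ and viewed, about 12 in all and at most 16, crops included, and the job is handed in when it is done.

Besides the shell and the picture viewer there is one more tool, called after "Emit:" by a JSON object that holds its "method" and its "body". carry_out: Moves the arm, as the interface text tells. Its arguments: {"type":"object","properties":{"moves":{"type":"array","items":{"type":"number"}},"grip":{"type":"number"},"squeeze":{"type":"number"}},"required":["moves"]}

```bash
mkdir -p pics; ls; cat > h.py <<'E'
import numpy as np, cv2
from scipy.spatial.transform import Rotation as R
from station import robot, eyes, finder
def ray(s,u,v):
    K=np.array(s["mtx"]);k=s["k1"]
    d=np.array([(u-K[0,2])/K[0,0],(v-K[1,2])/K[1,1]]);x=d.copy()
    for _ in range(20): x=d/(1+k*(x@x))
    return np.array([x[0],x[1],1.])
def campose(s,st=None):
    if "rvec" in s:
        M=cv2.Rodrigues(np.array(s["rvec"],float))[0];return M.T,-M.T@np.array(s["tvec"]).ravel()
    T=np.array(s["hand_eye"]);Rt=R.from_rotvec(st["eef_rot"]).as_matrix()
    return Rt@T[:3,:3],Rt@T[:3,3]+np.array(st["position"])
def toworld(s,u,v,z,st=None):
    A,c=campose(s,st);d=A@ray(s,u,v);return c+d*(z-c[2])/d[2]
def topix(s,P,st=None):
    A,c=campose(s,st);p=(np.array(P,float)-c)@A;x=p[...,:2]/p[...,2:]
    x=x*(1+s["k1"]*(x**2).sum(-1,keepdims=True));K=np.array(s["mtx"])
    return np.stack([x[...,0]*K[0,0]+K[0,2],x[...,1]*K[1,1]+K[1,2]],-1)
def save(n,im): cv2.imwrite("pics/"+n,np.ascontiguousarray(im[:,:,::-1]))
E
python3 - <<'E'
from h import *
st=robot.observe();print({k:np.round(v,3).tolist() for k,v in st.items()},robot.hold_point_z)
for c in ["top","scene"]:
    s=eyes.snapshot(c);save(c+".png",s["frame"])
    print(c,campose(s)[1].round(0))
    for n in "duct bracket big_knob small_knob cancelled_knob duct_carrier bracket_carrier big_knob_carrier small_knob_carrier".split():
        for d in finder.place_of(s,n)[:4]:
            v,u=np.array(d["position"])*[480,640];print(n,round(d["score"],2),int(u),int(v),toworld(s,u,v,2 if 'carr' not in n else 0).round(0)[:2])
E
```

```text
pics
{'t': 0.0, 'joints': [-1.303, 0.468, -0.012, 1.604, 0.006, 1.071, -0.056], 'qvel': [-0.0, 0.001, 0.002, -0.0, 0.0, 0.0, -0.002], 'tau': [0.001, -52.058, -0.012, -24.374, -0.057, 0.017, 0.0], 'position': [198.71, 618.295, 213.658], 'eef_rot': [-0.486, -3.104, 0.003], 'ft_force': [-0.544, -0.07, 0.384], 'ft_torque': [0.017, 0.046, 0.028], 'gripper_width': 91.85} 18.700000000000003
top [ 387.    4. 1038.]
duct 0.68 355 188 [641. -77.]
bracket 0.89 280 261 [497.  63.]
bracket 0.47 351 273 [477. -72.]
big_knob 0.79 454 346 [ 344. -268.]
big_knob 0.73 352 273 [477. -75.]
small_knob 0.58 232 154 [702. 164.]
cancelled_knob 0.83 280 187 [639.  68.]
bracket_carrier 0.97 160 271 [471. 290.]
big_knob_carrier 0.97 167 191 [628. 287.]
small_knob_carrier 0.56 473 201 [ 623. -308.]
small_knob_carrier 0.45 166 188 [632. 288.]
scene [1102.   74.  460.]
duct 0.8 261 300 [633. -73.]
bracket 0.87 357 252 [493.  65.]
big_knob 0.83 281 245 [492. -71.]
big_knob 0.68 201 199 [ 356. -267.]
small_knob 0.92 310 272 [558.  -9.]
small_knob 0.68 417 356 [711. 156.]
small_knob 0.68 154 235 [ 489. -307.]
cancelled_knob 0.9 353 312 [641.  66.]
duct_carrier 0.69 156 233 [ 482. -307.]
bracket_carrier 0.96 485 255 [471. 284.]
bracket_carrier 0.42 113 289 [ 637. -309.]
big_knob_carrier 0.78 507 322 [631. 286.]
small_knob_carrier 0.74 115 285 [ 626. -311.]
```

View pics/top.png

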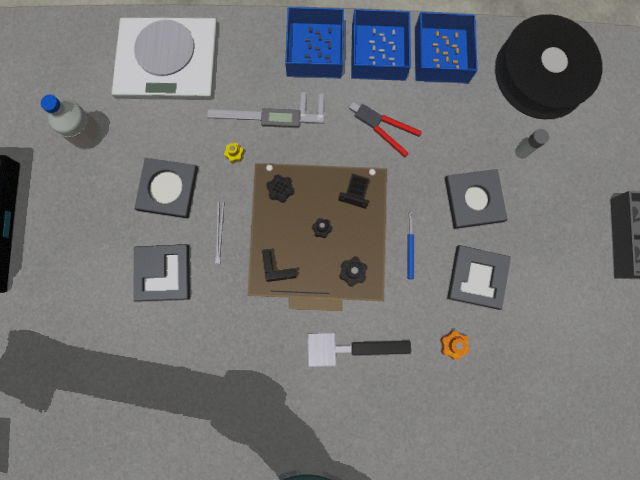

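View pics/scene.png

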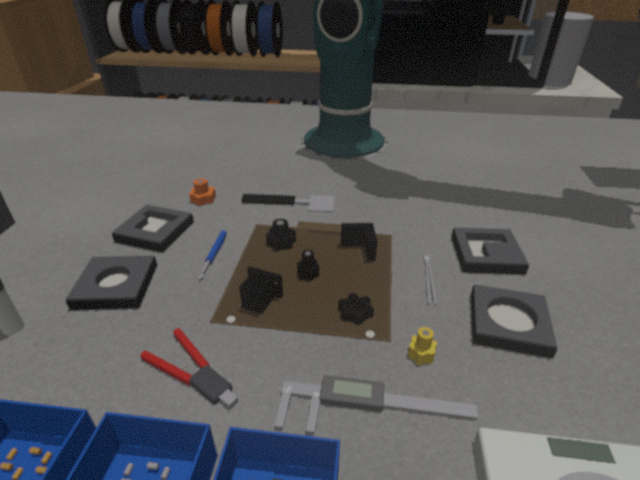

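The top picture shows the plate at cols 250-386, rows 165-300. On it:
- cancelled knob (280,187), low with criss-cross infill
- duct (356,190)
- small knob (322,228)
- bracket (278,266)
- big knob (353,271)

The carriers are round large (166,187), L (161,272), round small (476,198) and T (480,277). The look-alikes are a yellow small knob (234,152) and an orange big knob (455,345), both off the plate, so I'll leave them alone. Next I'll fit silhouettes.

```bash
cat > fit.py <<'E'
from h import *
from scipy.optimize import minimize
def rect(x0,x1,y0,y1): return [(x0,y0),(x1,y0),(x1,y1),(x0,y1)]
def disc(r,z=0): return [(r*np.cos(a),r*np.sin(a)) for a in np.linspace(0,6.28,24,endpoint=False)]
# (polygon, zlow, zhigh)
M=dict(duct=[(rect(-28,-20,-28,28),0,42),(rect(-20,20,-17,17),0,42)],
 bracket=[(rect(-28,28,-28,-14),0,42),(rect(-28,-14,-28,28),0,42)],
 big_knob=[(disc(25),0,20),(disc(14),20,42)],small_knob=[(disc(17),0,20),(disc(10),20,42)],
 cancelled_knob=[(disc(25),0,12)],carrier=[(rect(-50,50,-50,50),0,22)])
def pieces(n,x,y,a,z0,s,st=None):
    c,q=np.cos(a),np.sin(a)
    for poly,l,h in M[n]:
        p=np.array(poly)@np.array([[c,q],[-q,c]])+[x,y]
        P=np.vstack([np.c_[p,np.full(len(p),z0+l)],np.c_[p,np.full(len(p),z0+h)]])
        yield cv2.convexHull(topix(s,P,st).astype(np.float32))[:,0]
def sil(n,x,y,a,z0,s,st=None,k=4):
    m=np.zeros((480,640),np.uint8)
    for h in pieces(n,x,y,a,z0,s,st): cv2.fillConvexPoly(m,np.round(h*16).astype(np.int32),255,cv2.LINE_AA,4)
    return m/255.
def fit(n,p0,z0,views):  # views: (snapshot, mask, state)
    def f(p):
        t=0
        for s,m,st in views:
            r=sil(n,p[0],p[1],p[2],z0,s,st);roi=cv2.dilate((sil(n,*p0,z0,s,st)>0).astype(np.uint8),np.ones((15,15)))
            mm=m*roi;t+=1-np.minimum(r,mm).sum()/np.maximum(r,mm).sum()
        return t/len(views)
    best=None
    for da in ([0] if 'knob' in n else [-.3,-.15,0,.15,.3]):
        q=np.array(p0,float)+[0,0,da]
        o=minimize(f,q,method="Nelder-Mead",options=dict(initial_simplex=[q,q+[8,0,0],q+[0,8,0],q+[0,0,.15]],xatol=.05,fatol=1e-4,maxiter=150))
        if best is None or o.fun<best.fun: best=o
    return best.x,best.fun
E
python3 - <<'E'
from fit import *
s=eyes.snapshot("top");c=eyes.snapshot("scene")
def bm(s,t): return (s["frame"].max(2)<t).astype(float)
f=s["frame"]
for u,v in [(145,200),(120,200),(278,270),(265,210),(360,183),(145,260)]: print((u,v),f[v,u],end=' ')
print()
vis=f.copy()
P=dict(duct=(641,-77,1.3),bracket=(497,63,-1.5),big_knob=(477,-73,0),small_knob=(560,-9,0),cancelled_knob=(639,67,0))
C=dict(duct_carrier=(470,-312,1.4),bracket_carrier=(471,288,-1.57),big_knob_carrier=(630,287,1.5),small_knob_carrier=(624,-309,1.65))
for n,p in P.items():
    x,e=fit(n,p,2,[(s,bm(s,50),None)]);x2,e2=fit(n,p,2,[(c,bm(c,48),None)]);print(n,x.round(2),round(e,3),'scene',x2.round(2),round(e2,3))
    for h in pieces(n,*x,2,s): cv2.polylines(vis,[h.round().astype(int)],True,(0,255,0))
for n,p in C.items():
    m=bm(s,90)
    m=cv2.morphologyEx(m,cv2.MORPH_CLOSE,np.ones((3,3)))
    cn,_=cv2.findContours(m.astype(np.uint8),cv2.RETR_EXTERNAL,cv2.CHAIN_APPROX_SIMPLE);m2=np.zeros((480,640),np.uint8);cv2.drawContours(m2,cn,-1,1,-1)
    x,e=fit('carrier',p,0,[(s,m2.astype(float),None)]);print(n,x.round(2),round(e,3))
    for h in pieces('carrier',*x,0,s): cv2.polylines(vis,[h.round().astype(int)],True,(255,0,0))
v=vis[140:320,120:520];save("fit.png",cv2.resize(v,(800,360),interpolation=cv2.INTER_CUBIC))
E
```

```text
(145, 200) [89 91 94] (120, 200) [128 128 126] (278, 270) [65 55 45] (265, 210) [99 83 64] (360, 183) [38 34 35] (145, 260) [ 99  99 104] 
duct [630.97 -67.1    1.54] 0.347 scene [631.66 -66.45   1.55] 0.177
bracket [490.16  61.6   -1.37] 0.546 scene [493.45  63.07  -1.5 ] 0.138
big_knob [ 4.8044e+02 -7.3640e+01 -8.0000e-02] 0.619 scene [ 4.8158e+02 -7.3140e+01  3.0000e-02] 0.227
small_knob [ 5.6108e+02 -1.3260e+01  5.0000e-02] 0.327 scene [563.26 -13.    -0.  ] 0.191
cancelled_knob [6.3683e+02 6.7830e+01 4.6000e-01] 0.214 scene [6.3812e+02 6.8430e+01 8.0000e-02] 0.163
duct_carrier [ 475.63 -311.69    1.38] 0.856
bracket_carrier [468.59 281.71  -1.51] 0.855
big_knob_carrier [630.81 284.08   1.45] 0.818
small_knob_carrier [ 626.6  -307.78    1.74] 0.843
```

View pics/fit.png

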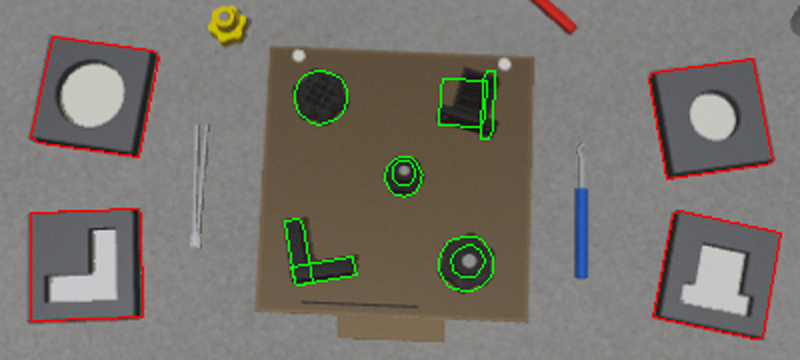

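The boxes fit the carriers. Reading the shapes, the bracket carrier's yaw is about 0.06 (corner at lower right) and the duct carrier's about -0.19. My starting yaw for the duct was a quarter turn off, so I'll refit.

```bash
python3 - <<'E'
from fit import *
s=eyes.snapshot("top");c=eyes.snapshot("scene")
def bm(s,t): return (s["frame"].max(2)<t).astype(float)
vis=s["frame"].copy();vc=c["frame"].copy()
P=dict(duct=(636,-75,-.2),bracket=(493,63,-1.5),big_knob=(481,-73,0),small_knob=(562,-13,0))
for n,p in P.items():
    for tt,tc in [(60,48),(72,60)]:
        x,e=fit(n,p,2,[(s,bm(s,tt),None)]);x2,e2=fit(n,p,2,[(c,bm(c,tc),None)]);print(n,x.round(2),round(e,3),'scene',x2.round(2),round(e2,3))
        x,e=fit(n,p,2,[(s,bm(s,tt),None),(c,bm(c,tc),None)]);print('  both',x.round(2),round(e,3))
    for h in pieces(n,*x,2,s): cv2.polylines(vis,[h.round().astype(int)],True,(0,255,0))
    for h in pieces(n,*x,2,c): cv2.polylines(vc,[h.round().astype(int)],True,(0,255,0))
a=cv2.resize(vis[160:305,240:400],(640,580))[:, :];b=cv2.resize(vc[210:340,215:405],None,fx=2.1,fy=2.1)
o=np.zeros((580,800,3),np.uint8);o[:362,:400]=cv2.resize(a,(400,362));o[:b.shape[0],400:400+b.shape[1]]=b
save("fit2.png",o[:362])
E
```

```text
duct [ 6.3716e+02 -7.8270e+01 -2.9000e-01] 0.139 scene [ 6.3889e+02 -7.6930e+01 -1.9000e-01] 0.111
  both [ 6.3817e+02 -7.8100e+01 -2.7000e-01] 0.13
duct [ 6.3691e+02 -7.8120e+01 -2.9000e-01] 0.107 scene [ 6.3998e+02 -7.7230e+01 -2.6000e-01] 0.08
  both [ 6.3818e+02 -7.7760e+01 -2.7000e-01] 0.103
bracket [490.45  62.11  -1.39] 0.156 scene [493.23  63.02  -1.5 ] 0.142
  both [490.6   62.28  -1.44] 0.16
bracket [491.29  60.79  -1.42] 0.13 scene [495.84  62.39  -1.44] 0.1
  both [491.74  61.35  -1.42] 0.132
big_knob [ 4.809e+02 -7.413e+01  1.300e-01] 0.243 scene [ 4.8208e+02 -7.3840e+01  1.1000e-01] 0.22
  both [ 4.8086e+02 -7.4150e+01  6.0000e-02] 0.233
big_knob [ 4.8085e+02 -7.4010e+01  1.4000e-01] 0.206 scene [ 4.8324e+02 -7.3840e+01  2.0000e-02] 0.162
  both [ 4.8115e+02 -7.4300e+01  8.0000e-02] 0.187
small_knob [ 5.6162e+02 -1.3780e+01 -4.0000e-02] 0.238 scene [ 5.6297e+02 -1.3150e+01  6.0000e-02] 0.197
  both [ 5.617e+02 -1.365e+01  3.000e-02] 0.219
small_knob [ 5.6188e+02 -1.3920e+01  1.7000e-01] 0.201 scene [ 5.6317e+02 -1.3010e+01  6.0000e-02] 0.133
  both [ 5.624e+02 -1.342e+01 -2.000e-02] 0.172
```

View pics/fit2.png

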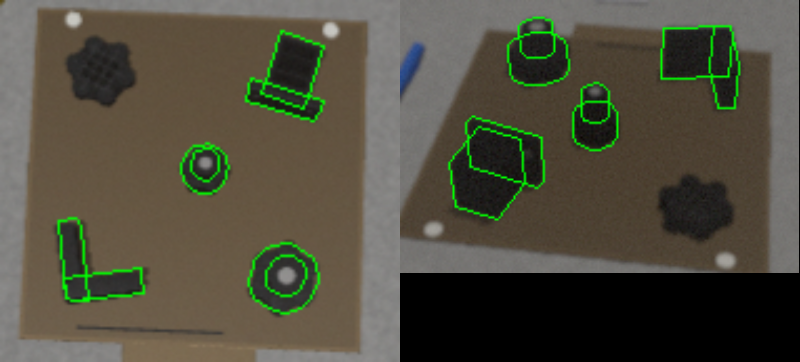

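```bash
cat > plan.py <<'E'
# usage: plan.py x y z th_deg [step_mm] ; ...  rows from the measured pose, grouped by 8
import sys; from h import *
def tgt(th): 
    c,s=np.cos(th),np.sin(th);return R.from_matrix(np.array([[-s,c,0],[c,s,0],[0,0,-1]]))
st=robot.observe();p=np.array(st["position"]);r=R.from_rotvec(st["eef_rot"])
y=r.as_matrix()[:,1];print("t",round(st["t"],1),"pos",p.round(1),"th",round(np.degrees(np.arctan2(y[1],y[0])),1),"w",round(st["gripper_width"],1))
rows=[]
for w in " ".join(sys.argv[1:]).split(";"):
    w=[float(v) for v in w.split()];T=np.array(w[:3]);rt=tgt(np.radians(w[3]));step=w[4] if len(w)>4 else 45
    dr=(r.inv()*rt).as_rotvec();n=max(1,int(np.ceil(max(np.linalg.norm(T-p)/step,np.degrees(np.linalg.norm(dr))/7.6))))
    d=(T-p)/n
    for k in range(n):
        a=r.inv().apply(d)/50;b=np.degrees(dr/n)/8;rows.append([round(v,2)+0 for v in [*a,*b]]);
        r=r*R.from_rotvec(dr/n);p=p+d
for i in range(0,len(rows),8): print("[",",  ".join(",".join(f"{v:g}" for v in q) for q in rows[i:i+8]),"]")
E
cat > gp.py <<'E'
import numpy as np
c,s=np.cos(-1.43),np.sin(-1.43);print("brk pick",492+c*6+s*21,62+s*6-c*21)
c,s=np.cos(.06),np.sin(.06);print("brk place",468.6+c*6+s*21,281.7+s*6-c*21)
E
python3 gp.py; python3 plan.py "513 52.5 110 8"
```

```text
brk pick 472.0497938679997 53.112408915195466
brk place 475.8484473756796 261.0975727002374
t 1.2 pos [198.8 618.9 214.6] th 72.2 w 91.9
[ -0.63,-0.59,0.14,0,0,0.53,  -0.67,-0.54,0.14,0,0,0.53,  -0.71,-0.49,0.14,0,0,0.53,  -0.75,-0.44,0.14,0,0,0.53,  -0.78,-0.38,0.14,0,0,0.53,  -0.8,-0.32,0.14,0,0,0.53,  -0.82,-0.26,0.14,0,0,0.53,  -0.84,-0.2,0.14,0,0,0.53 ]
[ -0.85,-0.13,0.14,0,0,0.53,  -0.86,-0.07,0.14,0,0,0.53,  -0.86,-0.01,0.14,0,0,0.53,  -0.86,0.06,0.14,0,0,0.53,  -0.85,0.12,0.14,0,0,0.53,  -0.84,0.19,0.14,0,0,0.53,  -0.83,0.25,0.14,0,0,0.53 ]
```

Emit:
{"method": "carry_out", "body": {"moves": [-0.66, -0.62, 0.14, 0, 0, 0.53, -0.7, -0.57, 0.14, 0, 0, 0.53, -0.74, -0.52, 0.14, 0, 0, 0.53, -0.78, -0.47, 0.14, 0, 0, 0.53, -0.8, -0.4, 0.14, 0, 0, 0.53, -0.82, -0.34, 0.14, 0, 0, 0.53, -0.84, -0.28, 0.14, 0, 0, 0.53, -0.86, -0.22, 0.14, 0, 0, 0.53], "grip": 44, "squeeze": 25}}

```text
t: 2.0
position: [371.1, 302.1, 158.7]
eef_rot: [1.374, 2.825, 0.002]
ft_force: [1.7, -0.7, 0.2]
gripper_width: 44.2
```

```bash
python3 plan.py "472 53 110 8;472 53 60 8;472 53 23 8 20"
```

```text
t 2.0 pos [371.1 302.1 158.7] th 38.1 w 44.2
[ -0.74,-0.21,0.14,0,0,0.54,  -0.75,-0.16,0.14,0,0,0.54,  -0.76,-0.1,0.14,0,0,0.54,  -0.77,-0.04,0.14,0,0,0.54,  -0.77,0.02,0.14,0,0,0.54,  -0.76,0.07,0.14,0,0,0.54,  -0.76,0.13,0.14,0,0,0.54,  0,0,0.5,0,0,0 ]
[ 0,0,0.5,0,0,0,  0,0,0.37,0,0,0,  0,0,0.37,0,0,0 ]
```

Emit:
{"method": "carry_out", "body": {"moves": [-0.74, -0.21, 0.14, 0, 0, 0.54, -0.75, -0.16, 0.14, 0, 0, 0.54, -0.76, -0.1, 0.14, 0, 0, 0.54, -0.77, -0.04, 0.14, 0, 0, 0.54, -0.77, 0.02, 0.14, 0, 0, 0.54, -0.76, 0.07, 0.14, 0, 0, 0.54, -0.76, 0.13, 0.14, 0, 0, 0.54, 0, 0, 0, 0, 0, 0]}}

```text
t: 2.8
position: [473.2, 49.4, 109.4]
eef_rot: [2.07, 2.36, -0.002]
ft_force: [-0.5, 0.0, 0.8]
gripper_width: 44.1
```

```bash
python3 - <<'E'
from fit import *
st=robot.observe();s=eyes.snapshot("wrist");v=s["frame"].copy()
for n,p in dict(bracket=(492,62,-1.43),big_knob=(481,-74,0),small_knob=(562,-13.5,0)).items():
    try:
        for h in pieces(n,*p,2,s,st): cv2.polylines(v,[h.round().astype(int)],True,(0,255,0))
    except Exception as e: print(e)
save("w1.png",v)
E
python3 plan.py "472 53 60 8;472 53 23 8 20"
```

```text
t 2.9 pos [472.4  52.1 109.4] th 7.8 w 44.1
[ 0.01,0,0.49,0,0,-0.02,  0.01,0,0.49,0,0,-0.02,  0,0,0.37,0,0,0,  0,0,0.37,0,0,0 ]
```

View pics/w1.png

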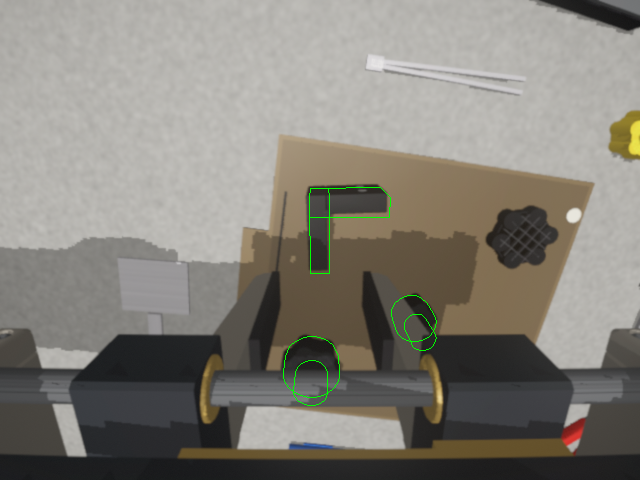

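The wrist picture agrees with the estimates: the bracket outline (308-390, 185-272) lies on the bracket, the fingers straddle its leg, and the cancelled knob is at (522,237). Going down.

Emit:
{"method": "carry_out", "body": {"moves": [0, 0, 0.5, 0, 0, 0, 0, 0, 0.5, 0, 0, 0, 0, 0, 0.36, 0, 0, 0, 0, 0, 0.36, 0, 0, 0, 0, 0, 0, 0, 0, 0]}}

```text
t: 3.35
position: [470.1, 55.8, 22.1]
eef_rot: [-2.056, -2.372, 0.004]
ft_force: [0.2, 0.0, 0.6]
gripper_width: 44.1
```

Emit:
{"method": "carry_out", "body": {"moves": [0, 0, 0, 0, 0, 0, 0, 0, 0, 0, 0, 0, 0, 0, 0, 0, 0, 0, 0, 0, 0, 0, 0, 0, 0, 0, 0, 0, 0, 0, 0, 0, 0, 0, 0, 0], "grip": 0}}

```text
t: 3.95
position: [472.2, 54.8, 24.3]
eef_rot: [-2.06, -2.372, -0.002]
ft_force: [-1.2, 0.3, 6.8]
gripper_width: 13.8
```

```bash
python3 plan.py "472 53 100 8; 476 261 100 93.4"
```

```text
t 4.0 pos [472.2  54.8  24.3] th 8.0 w 13.8
[ -0.02,0,-0.76,0,0,0,  -0.02,0,-0.76,0,0,0,  0.34,0.05,0,0,0,-0.89,  0.33,0.1,0,0,0,-0.89,  0.32,0.14,0,0,0,-0.89,  0.3,0.18,0,0,0,-0.89,  0.27,0.21,0,0,0,-0.89,  0.25,0.24,0,0,0,-0.89 ]
[ 0.21,0.27,0,0,0,-0.89,  0.18,0.3,0,0,0,-0.89,  0.14,0.32,0,0,0,-0.89,  0.1,0.33,0,0,0,-0.89,  0.06,0.34,0,0,0,-0.89,  0.02,0.35,0,0,0,-0.89 ]
```

Emit:
{"method": "carry_out", "body": {"moves": [0, 0, -0.76, 0, 0, 0, 0, 0, -0.76, 0, 0, 0, 0.34, 0.05, 0, 0, 0, -0.89, 0.33, 0.1, 0, 0, 0, -0.89, 0.32, 0.14, 0, 0, 0, -0.89, 0.3, 0.18, 0, 0, 0, -0.89, 0.27, 0.21, 0, 0, 0, -0.89, 0.25, 0.24, 0, 0, 0, -0.89]}}

```text
t: 4.75
position: [473.9, 159.0, 99.7]
eef_rot: [1.048, 2.961, 0.0]
ft_force: [-0.1, -0.7, -0.7]
gripper_width: 14.1
```

Emit:
{"method": "carry_out", "body": {"moves": [0.21, 0.27, 0, 0, 0, -0.89, 0.18, 0.3, 0, 0, 0, -0.89, 0.14, 0.32, 0, 0, 0, -0.89, 0.1, 0.33, 0, 0, 0, -0.89, 0.06, 0.34, 0, 0, 0, -0.89, 0.02, 0.35, 0, 0, 0, -0.89, 0, 0, 0, 0, 0, 0, 0, 0, 0, 0, 0, 0]}}

```text
t: 5.55
position: [475.6, 261.7, 99.4]
eef_rot: [0.09, -3.14, 0.001]
ft_force: [-0.2, -0.0, -0.9]
gripper_width: 13.4
```

```bash
python3 - <<'E'
from fit import *
st=robot.observe();s=eyes.snapshot("scene");v=s["frame"].copy()
th=np.arctan2(*R.from_rotvec(st["eef_rot"]).as_matrix()[1::-1,1]);a=th-np.pi/2
x,y,z=st["position"];c,q=np.cos(a),np.sin(a);o=[x-(c*4.2+q*21),y-(q*4.2-c*21)];print(o,a)
for h in pieces("bracket",*o,a,z-22,s): cv2.polylines(v,[h.round().astype(int)],True,(0,255,0))
for h in pieces("carrier",468.6,281.7,.06,0,s): cv2.polylines(v,[h.round().astype(int)],True,(255,0,0))
save("b1.png",cv2.resize(v[120:300,400:600],None,fx=3,fy=3))
E
python3 plan.py "474 261 100 93.4;474 261 48 93.4 30;474 261 29 93.4 7"
```

```text
[np.float64(470.2037418320124), np.float64(282.41859437705176)] 0.05761530760980449
t 5.6 pos [475.7 261.2  99.4] th 93.3 w 13.8
[ 0.03,0,-0.01,-0.01,0,-0.02,  0,0,0.52,0,0,0,  0,0,0.52,0,0,0,  0,0,0.13,0,0,0,  0,0,0.13,0,0,0,  0,0,0.13,0,0,0 ]
```

View pics/b1.png

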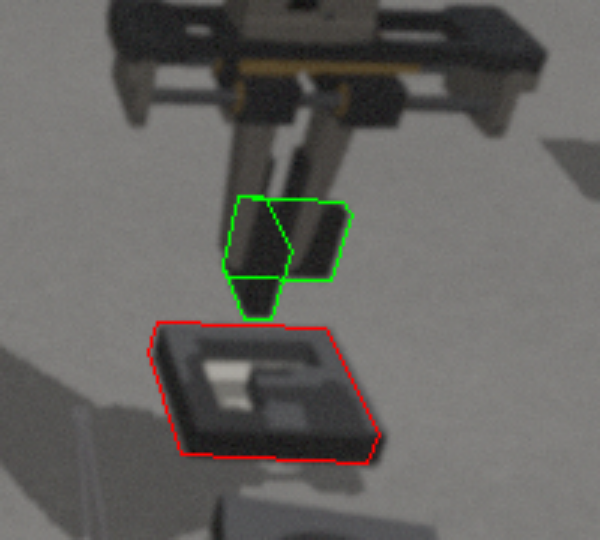

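The predicted outline matches the held bracket, and the carrier outline fits as well. The camera sits on the +x side, and the corner orientation agrees. Lowering.

Emit:
{"method": "carry_out", "body": {"moves": [0.03, 0, 0, 0, 0, 0, 0, 0, 0.52, 0, 0, 0, 0, 0, 0.52, 0, 0, 0, 0, 0, 0.13, 0, 0, 0, 0, 0, 0.13, 0, 0, 0, 0, 0, 0.12, 0, 0, 0, 0, 0, 0, 0, 0, 0, 0, 0, 0, 0, 0, 0]}}

```text
t: 6.4
position: [474.6, 262.5, 29.2]
eef_rot: [-0.095, 3.139, 0.001]
ft_force: [-0.4, 0.7, -0.1]
gripper_width: 13.7
```

Emit:
{"method": "carry_out", "body": {"moves": [0, 0, 0, 0, 0, 0, 0, 0, 0, 0, 0, 0, 0, 0, 0, 0, 0, 0], "grip": 34}}

```text
t: 6.7
position: [474.4, 262.5, 28.9]
eef_rot: [-0.095, 3.14, 0.001]
ft_force: [-0.1, 0.3, 1.2]
gripper_width: 33.4
```

```bash
python3 plan.py "474 261 110 93.4; 481 -74 110 -8"
```

```text
t 6.7 pos [474.4 262.5  28.9] th 93.5 w 33.4
[ 0,-0.01,-0.81,0,0,0,  0,-0.01,-0.81,0,0,0,  0.02,-0.48,0,0,0,0.91,  -0.04,-0.48,0,0,0,0.91,  -0.1,-0.47,0,0,0,0.91,  -0.16,-0.45,0,0,0,0.91,  -0.22,-0.43,0,0,0,0.91,  -0.27,-0.4,0,0,0,0.91 ]
[ -0.32,-0.36,0,0,0,0.91,  -0.36,-0.32,0,0,0,0.91,  -0.4,-0.27,0,0,0,0.91,  -0.43,-0.22,0,0,0,0.91,  -0.45,-0.16,0,0,0,0.91,  -0.47,-0.1,0,0,0,0.91,  -0.48,-0.04,0,0,0,0.91,  -0.48,0.02,0,0,0,0.91 ]
```

Emit:
{"method": "carry_out", "body": {"moves": [0, 0, -0.81, 0, 0, 0, 0, 0, -0.81, 0, 0, 0, 0.02, -0.48, 0, 0, 0, 0.91, -0.04, -0.48, 0, 0, 0, 0.91, -0.1, -0.47, 0, 0, 0, 0.91, -0.16, -0.45, 0, 0, 0, 0.91, -0.22, -0.43, 0, 0, 0, 0.91, -0.27, -0.4, 0, 0, 0, 0.91]}}

```text
t: 7.5
position: [477.0, 117.2, 109.8]
eef_rot: [1.087, 2.947, 0.001]
ft_force: [-0.2, 0.1, -0.4]
gripper_width: 34.0
```

Emit:
{"method": "carry_out", "body": {"moves": [-0.32, -0.36, 0, 0, 0, 0.91, -0.36, -0.32, 0, 0, 0, 0.91, -0.4, -0.27, 0, 0, 0, 0.91, -0.43, -0.22, 0, 0, 0, 0.91, -0.45, -0.16, 0, 0, 0, 0.91, -0.47, -0.1, 0, 0, 0, 0.91, -0.48, -0.04, 0, 0, 0, 0.91, -0.48, 0.02, 0, 0, 0, 0.91], "grip": 56}}

```text
t: 8.3
position: [481.0, -75.2, 109.8]
eef_rot: [2.384, 2.046, 0.001]
ft_force: [-0.2, -0.4, -0.4]
gripper_width: 56.2
```

```bash
python3 - <<'E'
from fit import *
s=eyes.snapshot("top");v=s["frame"].copy()
for h in pieces("bracket",469,282,.06,6,s): cv2.polylines(v,[h.round().astype(int)],True,(0,255,0))
save("b2.png",cv2.resize(v[220:320,110:230],None,fx=5,fy=5,interpolation=cv2.INTER_CUBIC))
E
python3 plan.py "481 -74 110 -8;481 -74 60 -8; 481 -74 24.5 -8 20"
```

```text
t 8.3 pos [481.  -79.6 110.1] th -9.3 w 56.1
[ 0.11,-0.02,0,0.01,0.02,-0.16,  0,0,0.5,0,0,0,  0,0,0.5,0,0,0,  0,0,0.36,0,0,0,  0,0,0.36,0,0,0 ]
```

View pics/b2.png

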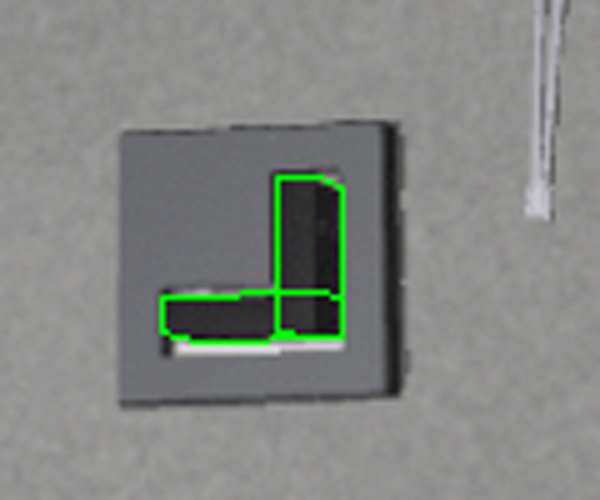

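The bracket sits in its L pocket. Its outline for a base at z=6 matches at (160-345, 175-340). Next is the big knob.

Emit:
{"method": "carry_out", "body": {"moves": [0, 0, 0, 0, 0, 0, 0, 0, 0, 0, 0, 0]}}

```text
t: 8.55
position: [480.9, -73.3, 109.6]
eef_rot: [-2.376, -2.054, -0.0]
ft_force: [0.8, 1.0, -0.0]
gripper_width: 55.8
```

```bash
python3 plan.py "481 -74 110 -8;481 -74 60 -8; 481 -74 24.5 -8 20"
```

```text
t 8.6 pos [480.9 -73.3 109.6] th -8.3 w 55.8
[ -0.01,0,-0.01,0,0,-0.04,  0,0,0.5,0,0,0,  0,0,0.5,0,0,0,  0,0,0.36,0,0,0,  0,0,0.36,0,0,0 ]
```

Emit:
{"method": "carry_out", "body": {"moves": [-0.01, 0, 0, 0, 0, 0, 0, 0, 0.5, 0, 0, 0, 0, 0, 0.5, 0, 0, 0, 0, 0, 0.35, 0, 0, 0, 0, 0, 0.35, 0, 0, 0, 0, 0, 0, 0, 0, 0]}}

```text
t: 9.15
position: [479.3, -73.7, 22.9]
eef_rot: [-2.374, -2.052, 0.004]
ft_force: [-0.8, -0.1, 0.2]
gripper_width: 56.0
```

Emit:
{"method": "carry_out", "body": {"moves": [0, 0, 0, 0, 0, 0, 0, 0, 0, 0, 0, 0, 0, 0, 0, 0, 0, 0, 0, 0, 0, 0, 0, 0, 0, 0, 0, 0, 0, 0, 0, 0, 0, 0, 0, 0], "grip": 0}}

```text
t: 9.75
position: [481.3, -74.6, 25.3]
eef_rot: [2.379, 2.052, 0.002]
ft_force: [-1.3, 0.5, 6.1]
gripper_width: 27.2
```

```bash
python3 plan.py "481 -74 110 -8;630.8 284 110 24"
```

```text
t 9.8 pos [481.3 -74.6  25.3] th -8.4 w 27.2
[ 0.01,0,-0.85,0,0,-0.03,  0.01,0,-0.85,0,0,-0.03,  0.83,0.22,0,0,0,-0.44,  0.82,0.27,0,0,0,-0.44,  0.8,0.32,0,0,0,-0.44,  0.78,0.37,0,0,0,-0.44,  0.75,0.42,0,0,0,-0.44,  0.73,0.46,0,0,0,-0.44 ]
[ 0.7,0.51,0,0,0,-0.44,  0.66,0.55,0,0,0,-0.44,  0.63,0.59,0,0,0,-0.44 ]
```

Emit:
{"method": "carry_out", "body": {"moves": [0, 0, -0.85, 0, 0, 0, 0, 0, -0.85, 0, 0, 0, 0.83, 0.22, 0, 0, 0, -0.44, 0.82, 0.27, 0, 0, 0, -0.44, 0.8, 0.32, 0, 0, 0, -0.44, 0.78, 0.37, 0, 0, 0, -0.44, 0.75, 0.42, 0, 0, 0, -0.44, 0.73, 0.46, 0, 0, 0, -0.44]}}

```text
t: 10.55
position: [583.3, 164.2, 109.6]
eef_rot: [1.96, 2.455, -0.0]
ft_force: [0.9, -1.6, -0.6]
gripper_width: 27.3
```

Emit:
{"method": "carry_out", "body": {"moves": [0.7, 0.51, 0, 0, 0, -0.44, 0.66, 0.55, 0, 0, 0, -0.44, 0.63, 0.59, 0, 0, 0, -0.44, 0, 0, 0, 0, 0, 0, 0, 0, 0, 0, 0, 0]}}

```text
t: 11.05
position: [634.0, 281.9, 108.7]
eef_rot: [-1.727, -2.624, 0.002]
ft_force: [-0.8, -0.8, -1.0]
gripper_width: 27.4
```

```bash
python3 plan.py "630.8 284 110 24;630.8 284 50 24;630.8 284 30 24 7"
```

```text
t 11.1 pos [634.  281.9 108.7] th 23.3 w 27.4
[ 0.06,-0.04,-0.03,-0.01,0,-0.09,  0,0,0.6,0,0,0,  0,0,0.6,0,0,0,  0,0,0.13,0,0,0,  0,0,0.13,0,0,0,  0,0,0.13,0,0,0 ]
```

Emit:
{"method": "carry_out", "body": {"moves": [0.04, -0.04, 0, 0, 0, 0, 0, 0, 0.6, 0, 0, 0, 0, 0, 0.55, 0, 0, 0, 0, 0, 0, 0, 0, 0]}}

```text
t: 11.45
position: [628.8, 279.3, 48.5]
eef_rot: [-1.73, -2.618, 0.011]
ft_force: [-1.6, 0.2, -0.6]
gripper_width: 27.3
```

```bash
python3 plan.py "630.8 284 50 24;630.8 284 29.5 24 7"
```

```text
t 11.4 pos [628.8 279.3  48.5] th 23.1 w 27.3
[ 0.07,0.07,-0.03,-0.06,0.01,-0.11,  0,0,0.14,0,0,0,  0,0,0.14,0,0,0,  0,0,0.14,0,0,0 ]
```

Emit:
{"method": "carry_out", "body": {"moves": [0, 0, 0, 0, 0, 0, 0, 0, 0, 0, 0, 0]}}

```text
t: 11.65
position: [633.1, 282.0, 54.0]
eef_rot: [1.729, 2.621, 0.003]
ft_force: [0.2, -0.4, -0.1]
gripper_width: 27.0
```

```bash
python3 plan.py "630.8 284 50 24;630.8 284 29.5 24 7"
```

```text
t 11.7 pos [633.1 282.   54. ] th 23.2 w 27.0
[ 0.06,-0.03,0.08,0.02,0,-0.1,  0,0,0.14,0,0,0,  0,0,0.14,0,0,0,  0,0,0.14,0,0,0 ]
```

Emit:
{"method": "carry_out", "body": {"moves": [0.05, -0.03, 0.06, 0, 0, 0, 0, 0, 0.14, 0, 0, 0, 0, 0, 0.14, 0, 0, 0, 0, 0, 0.14, 0, 0, 0, 0, 0, 0, 0, 0, 0, 0, 0, 0, 0, 0, 0, 0, 0, 0, 0, 0, 0]}}

```text
t: 12.35
position: [629.5, 284.2, 28.4]
eef_rot: [-1.728, -2.623, 0.0]
ft_force: [-2.2, -0.8, 5.6]
gripper_width: 27.2
```

```bash
python3 plan.py "630.8 284 29.5 24 7"
```

```text
t 12.3 pos [629.5 284.2  28.4] th 23.2 w 27.2
[ -0.01,0.02,-0.02,0,0,-0.1 ]
```

On the floor (5.6 N contact) and within 1.5 mm of centre. Releasing.

Emit:
{"method": "carry_out", "body": {"moves": [0, 0, 0, 0, 0, 0, 0, 0, 0, 0, 0, 0, 0, 0, 0, 0, 0, 0], "grip": 50}}

```text
t: 12.65
position: [629.5, 283.9, 27.7]
eef_rot: [1.729, 2.623, -0.001]
ft_force: [-1.0, -0.2, -0.2]
gripper_width: 48.6
```

```bash
python3 plan.py "630.8 284 110 24;562 -13.5 110 -1"
```

```text
t 12.7 pos [629.5 283.9  27.7] th 23.2 w 48.6
[ 0,0.01,-0.82,0,0,-0.05,  0,0.01,-0.82,0,0,-0.05,  -0.7,-0.53,0,0,0,0.45,  -0.73,-0.48,0,0,0,0.45,  -0.76,-0.43,0,0,0,0.45,  -0.78,-0.39,0,0,0,0.45,  -0.8,-0.34,0,0,0,0.45,  -0.82,-0.29,0,0,0,0.45 ]
[ -0.84,-0.23,0,0,0,0.45 ]
```

Emit:
{"method": "carry_out", "body": {"moves": [0, 0, -0.82, 0, 0, 0, 0, 0, -0.82, 0, 0, 0, -0.7, -0.53, 0, 0, 0, 0.45, -0.73, -0.48, 0, 0, 0, 0.45, -0.76, -0.43, 0, 0, 0, 0.45, -0.78, -0.39, 0, 0, 0, 0.45, -0.8, -0.34, 0, 0, 0, 0.45, -0.82, -0.29, 0, 0, 0, 0.45]}}

```text
t: 13.45
position: [566.0, 28.3, 110.2]
eef_rot: [2.192, 2.25, 0.001]
ft_force: [0.8, -0.6, 0.5]
gripper_width: 49.8
```

Emit:
{"method": "carry_out", "body": {"moves": [-0.84, -0.23, 0, 0, 0, 0.45, 0, 0, 0, 0, 0, 0, 0, 0, 0, 0, 0, 0, 0, 0, 0, 0, 0, 0]}}

```text
t: 13.85
position: [556.6, -10.9, 110.0]
eef_rot: [-2.257, -2.185, -0.001]
ft_force: [0.3, 1.1, -0.2]
gripper_width: 49.7
```

```bash
python3 plan.py "562 -13.5 110 -1; 562 -13.5 60 -1;562 -13.5 25 -1 20"
```

```text
t 13.8 pos [556.6 -10.9 110. ] th -1.9 w 49.7
[ -0.05,0.11,0,0,0,-0.11,  0,0,0.5,0,0,0,  0,0,0.5,0,0,0,  0,0,0.35,0,0,0,  0,0,0.35,0,0,0 ]
```

Emit:
{"method": "carry_out", "body": {"moves": [-0.05, 0.1, 0, 0, 0, 0, 0, 0, 0.5, 0, 0, 0, 0, 0, 0.4, 0, 0, 0, 0, 0, 0, 0, 0, 0, 0, 0, 0, 0, 0, 0]}}

```text
t: 14.35
position: [561.5, -14.4, 65.0]
eef_rot: [-2.258, -2.184, 0.001]
ft_force: [0.4, -0.2, 0.0]
gripper_width: 50.0
```

```bash
python3 plan.py "562 -13.5 25 -1 20"
```

```text
t 14.3 pos [561.5 -14.4  65. ] th -1.9 w 50.0
[ 0.01,0,0.27,0,0,-0.04,  0.01,0,0.27,0,0,-0.04,  0.01,0,0.27,0,0,-0.04 ]
```

Emit:
{"method": "carry_out", "body": {"moves": [0.01, 0, 0.27, 0, 0, 0, 0.01, 0, 0.27, 0, 0, 0, 0, 0, 0.26, 0, 0, 0, 0, 0, 0, 0, 0, 0]}}

```text
t: 14.75
position: [559.5, -13.9, 22.9]
eef_rot: [-2.257, -2.181, 0.004]
ft_force: [-0.1, -0.7, 0.4]
gripper_width: 50.0
```

Emit:
{"method": "carry_out", "body": {"moves": [0, 0, 0, 0, 0, 0, 0, 0, 0, 0, 0, 0, 0, 0, 0, 0, 0, 0, 0, 0, 0, 0, 0, 0, 0, 0, 0, 0, 0, 0, 0, 0, 0, 0, 0, 0], "grip": 0}}

```text
t: 15.35
position: [561.4, -14.0, 25.5]
eef_rot: [2.259, 2.183, 0.001]
ft_force: [-0.3, -0.2, 1.6]
gripper_width: 18.8
```

```bash
python3 plan.py "562 -13.5 110 -2;626.6 -307.8 110 -26"
```

```text
t 15.3 pos [561.4 -14.   25.5] th -2.0 w 18.8
[ 0,0.01,-0.85,0,0,0,  0,0.01,-0.85,0,0,0,  -0.83,0.21,0,0,0,0.43,  -0.82,0.26,0,0,0,0.43,  -0.8,0.31,0,0,0,0.43,  -0.78,0.36,0,0,0,0.43,  -0.76,0.41,0,0,0,0.43,  -0.73,0.45,0,0,0,0.43 ]
[ -0.71,0.49,0,0,0,0.43 ]
```

Emit:
{"method": "carry_out", "body": {"moves": [0, 0, -0.85, 0, 0, 0, 0, 0, -0.85, 0, 0, 0, -0.83, 0.21, 0, 0, 0, 0.43, -0.82, 0.26, 0, 0, 0, 0.43, -0.8, 0.31, 0, 0, 0, 0.43, -0.78, 0.36, 0, 0, 0, 0.43, -0.76, 0.41, 0, 0, 0, 0.43, -0.73, 0.45, 0, 0, 0, 0.43]}}

```text
t: 16.15
position: [616.6, -267.2, 110.0]
eef_rot: [-2.616, -1.74, -0.0]
ft_force: [0.5, 0.2, 0.3]
gripper_width: 19.3
```

Emit:
{"method": "carry_out", "body": {"moves": [-0.71, 0.49, 0, 0, 0, 0.43, 0, 0, 0, 0, 0, 0, 0, 0, 0, 0, 0, 0, 0, 0, 0, 0, 0, 0]}}

```text
t: 16.55
position: [625.5, -306.1, 109.6]
eef_rot: [-2.662, -1.665, -0.001]
ft_force: [0.4, 0.4, -0.1]
gripper_width: 19.2
```

```bash
python3 plan.py "626.6 -307.8 60 -26 25"
```

```text
t 16.6 pos [ 625.5 -306.1  109.6] th -25.9 w 19.2
[ -0.01,0.02,0.5,0,0,0,  -0.01,0.02,0.5,0,0,0 ]
```

Emit:
{"method": "carry_out", "body": {"moves": [-0.01, 0.02, 0.5, 0, 0, 0, -0.01, 0.02, 0.5, 0, 0, 0, 0, 0, 0, 0, 0, 0, 0, 0, 0.15, 0, 0, 0, 0, 0, 0.15, 0, 0, 0, 0, 0, 0.15, 0, 0, 0, 0, 0, 0, 0, 0, 0]}}

```text
t: 17.25
position: [626.4, -309.2, 36.9]
eef_rot: [-2.664, -1.663, 0.001]
ft_force: [-0.4, -0.2, -1.1]
gripper_width: 19.2
```

```bash
python3 plan.py "626.6 -307.8 29.4 -26 5"
```

```text
t 17.2 pos [ 626.4 -309.2   36.9] th -26.0 w 19.2
[ 0.01,0,0.07,0,0,0,  0.01,0,0.07,0,0,0 ]
```

Emit:
{"method": "carry_out", "body": {"moves": [0.02, 0, 0.07, 0, 0, 0, 0.01, 0, 0.08, 0, 0, 0, 0, 0, 0, 0, 0, 0, 0, 0, 0, 0, 0, 0]}}

```text
t: 17.65
position: [627.4, -308.4, 30.1]
eef_rot: [-2.665, -1.664, -0.0]
ft_force: [-0.0, -0.2, -0.2]
gripper_width: 19.3
```

Emit:
{"method": "carry_out", "body": {"moves": [0, 0, 0, 0, 0, 0, 0, 0, 0, 0, 0, 0, 0, 0, 0, 0, 0, 0], "grip": 44}}

```text
t: 17.95
position: [627.5, -308.4, 30.2]
eef_rot: [2.665, 1.663, 0.0]
ft_force: [-1.2, 0.5, 0.2]
gripper_width: 40.9
```

```bash
python3 plan.py "626.6 -307.8 110 -26;638 -78 110 -105.5"
```

```text
t 17.9 pos [ 627.5 -308.4   30.2] th -26.1 w 40.9
[ 0,-0.01,-0.8,0,0,0,  0,-0.01,-0.8,0,0,0,  0.38,-0.16,0,0,0,0.9,  0.36,-0.21,0,0,0,0.9,  0.33,-0.26,0,0,0,0.9,  0.3,-0.29,0,0,0,0.9,  0.26,-0.33,0,0,0,0.9,  0.21,-0.36,0,0,0,0.9 ]
[ 0.17,-0.38,0,0,0,0.9,  0.12,-0.4,0,0,0,0.9,  0.07,-0.41,0,0,0,0.9,  0.01,-0.42,0,0,0,0.9,  -0.04,-0.42,0,0,0,0.9 ]
```

Emit:
{"method": "carry_out", "body": {"moves": [0, 0, -0.8, 0, 0, 0, 0, 0, -0.8, 0, 0, 0, 0.38, -0.16, 0, 0, 0, 0.9, 0.36, -0.21, 0, 0, 0, 0.9, 0.33, -0.26, 0, 0, 0, 0.9, 0.3, -0.29, 0, 0, 0, 0.9, 0.26, -0.33, 0, 0, 0, 0.9, 0.21, -0.36, 0, 0, 0, 0.9]}}

```text
t: 18.75
position: [633.9, -182.4, 110.3]
eef_rot: [-3.092, -0.558, -0.001]
ft_force: [-0.4, -0.1, 0.7]
gripper_width: 44.0
```

Emit:
{"method": "carry_out", "body": {"moves": [0.17, -0.38, 0, 0, 0, 0.9, 0.12, -0.4, 0, 0, 0, 0.9, 0.07, -0.41, 0, 0, 0, 0.9, 0.01, -0.42, 0, 0, 0, 0.9, -0.04, -0.42, 0, 0, 0, 0.9, 0, 0, 0, 0, 0, 0, 0, 0, 0, 0, 0, 0], "grip": 62}}

```text
t: 19.45
position: [639.1, -79.1, 110.1]
eef_rot: [3.114, -0.411, 0.0]
ft_force: [-0.2, -0.9, 0.0]
gripper_width: 62.0
```

```bash
python3 - <<'E'
from fit import *
st=robot.observe();s=eyes.snapshot("wrist");t=eyes.snapshot("top");v=s["frame"].copy();w=t["frame"].copy()
for h in pieces("duct",638,-78,-.27,2,s,st): cv2.polylines(v,[h.round().astype(int)],True,(0,255,0))
for n,x,y in [("big_knob",629.5,284),("small_knob",627.4,-308.4)]:
    for h in pieces(n,x,y,0,6,t): cv2.polylines(w,[h.round().astype(int)],True,(0,255,0))
o=np.zeros((580,800,3),np.uint8);o[:480,:500]=v[:,70:570]
o[:290,510:800]=cv2.resize(w[150:230,127:207],(290,290));o[290:580,510:800]=cv2.resize(w[160:240,437:517],(290,290));save("d1.png",o)
E
python3 plan.py "638 -78 60 -105.5;638 -78 23 -105.5 20"
```

```text
t 19.6 pos [638.9 -80.7 110.4] th -105.2 w 62.4
[ -0.02,-0.02,0.5,0,0,0.02,  -0.02,-0.02,0.5,0,0,0.02,  0,0,0.37,0,0,0,  0,0,0.37,0,0,0 ]
```

View pics/d1.png

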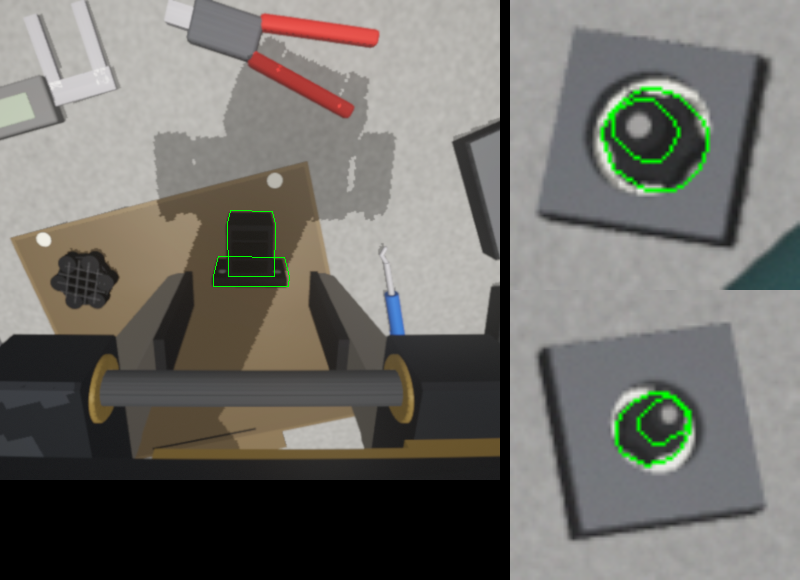

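Both knobs lie inside their round pockets, hub up and near centre: the big one is at the upper right of the picture and the small one at the lower right. The duct outline (213-288, 210-287 in the wrist view) fits the duct between the jaws. The cancelled knob at (85,280) is undisturbed.

Emit:
{"method": "carry_out", "body": {"moves": [-0.01, -0.02, 0.5, 0, 0, 0, -0.01, -0.02, 0.5, 0, 0, 0, 0, 0, 0, 0, 0, 0, 0, 0, 0.36, 0, 0, 0, 0, 0, 0.36, 0, 0, 0, 0, 0, 0, 0, 0, 0]}}

```text
t: 20.15
position: [637.1, -76.6, 21.7]
eef_rot: [-3.114, 0.417, 0.006]
ft_force: [0.4, 0.3, -0.5]
gripper_width: 62.3
```

Emit:
{"method": "carry_out", "body": {"moves": [0, 0, 0, 0, 0, 0, 0, 0, 0, 0, 0, 0, 0, 0, 0, 0, 0, 0, 0, 0, 0, 0, 0, 0, 0, 0, 0, 0, 0, 0, 0, 0, 0, 0, 0, 0], "grip": 0}}

```text
t: 20.75
position: [639.1, -76.8, 24.8]
eef_rot: [-3.114, 0.417, -0.002]
ft_force: [-0.9, -0.4, 4.5]
gripper_width: 33.8
```

```bash
python3 plan.py "638 -78 110 -105.5;475.6 -311.7 110 -100.9"
```

```text
t 20.8 pos [639.1 -76.8  24.8] th -105.2 w 33.8
[ -0.01,0.01,-0.85,0,0,0.02,  -0.01,0.01,-0.85,0,0,0.02,  -0.27,0.77,0,0,0,-0.08,  -0.28,0.76,0,0,0,-0.08,  -0.29,0.76,0,0,0,-0.08,  -0.29,0.76,0,0,0,-0.08,  -0.3,0.75,0,0,0,-0.08,  -0.31,0.75,0,0,0,-0.08 ]
[ -0.32,0.75,0,0,0,-0.08 ]
```

Emit:
{"method": "carry_out", "body": {"moves": [0, 0, -0.85, 0, 0, 0, 0, 0, -0.85, 0, 0, 0, -0.27, 0.77, 0, 0, 0, -0.08, -0.28, 0.76, 0, 0, 0, -0.08, -0.29, 0.76, 0, 0, 0, -0.08, -0.29, 0.76, 0, 0, 0, -0.08, -0.3, 0.75, 0, 0, 0, -0.08, -0.31, 0.75, 0, 0, 0, -0.08]}}

```text
t: 21.55
position: [499.3, -278.1, 109.0]
eef_rot: [-3.126, 0.311, 0.0]
ft_force: [-0.0, -1.0, -0.7]
gripper_width: 34.1
```

Emit:
{"method": "carry_out", "body": {"moves": [-0.32, 0.75, 0, 0, 0, -0.08, 0, 0, 0, 0, 0, 0, 0, 0, 0, 0, 0, 0, 0, 0, 0, 0, 0, 0]}}

```text
t: 21.95
position: [478.1, -309.6, 108.8]
eef_rot: [-3.127, 0.292, 0.0]
ft_force: [-0.4, -0.6, -1.0]
gripper_width: 33.6
```

```bash
python3 - <<'E'
from fit import *
st=robot.observe();s=eyes.snapshot("scene");v=s["frame"].copy()
x,y,z=st["position"]
for h in pieces("duct",x-1,y,-.19,z-22.8,s): cv2.polylines(v,[h.round().astype(int)],True,(0,255,0))
for h in pieces("carrier",475.6,-311.7,-.19,0,s): cv2.polylines(v,[h.round().astype(int)],True,(255,0,0))
save("d2.png",cv2.resize(v[100:270,80:260],None,fx=3,fy=3))
E
python3 plan.py "476.5 -311.9 60 -100.9 25"
```

```text
t 22.0 pos [ 478.3 -309.4  108.8] th -100.6 w 33.6
[ -0.01,0.03,0.49,0,0,0.02,  -0.01,0.03,0.49,0,0,0.02 ]
```

View pics/d2.png

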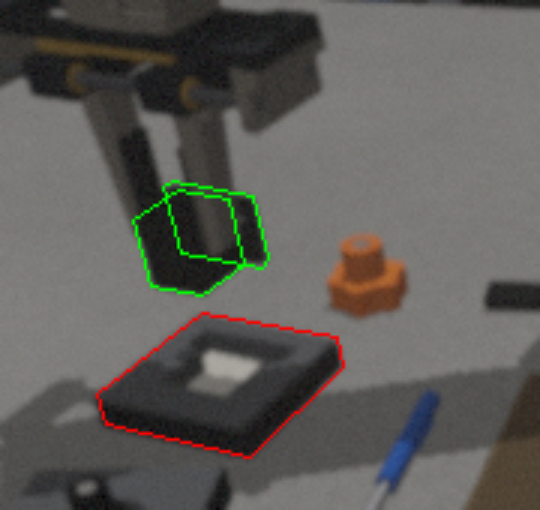

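The predicted duct outline matches the held duct, with the flange on the far side, and the carrier fit is good. Lowering.

Emit:
{"method": "carry_out", "body": {"moves": [-0.02, 0.05, 0.5, 0, 0, 0, -0.01, 0.02, 0.5, 0, 0, 0, 0, 0, 0, 0, 0, 0, 0, 0, 0.15, 0, 0, 0, 0, 0, 0.15, 0, 0, 0, 0, 0, 0.15, 0, 0, 0, 0, 0, 0, 0, 0, 0, 0, 0, 0, 0, 0, 0]}}

```text
t: 22.8
position: [475.2, -314.1, 36.7]
eef_rot: [3.128, -0.295, 0.0]
ft_force: [-0.3, -1.1, -0.9]
gripper_width: 33.6
```

```bash
python3 plan.py "476.5 -311.9 29 -100.9 5"
```

```text
t 22.8 pos [ 475.2 -314.1   36.7] th -100.8 w 33.6
[ 0.01,-0.02,0.08,0,0,0.01,  0.01,-0.02,0.08,0,0,0.01 ]
```

Emit:
{"method": "carry_out", "body": {"moves": [0.01, -0.02, 0.07, 0, 0, 0, 0.01, -0.02, 0.07, 0, 0, 0, 0, 0, 0, 0, 0, 0, 0, 0, 0, 0, 0, 0]}}

```text
t: 23.2
position: [476.5, -312.2, 29.5]
eef_rot: [-3.128, 0.295, 0.0]
ft_force: [0.0, -0.5, -0.5]
gripper_width: 33.6
```

Emit:
{"method": "carry_out", "body": {"moves": [0, 0, 0, 0, 0, 0, 0, 0, 0, 0, 0, 0, 0, 0, 0, 0, 0, 0], "grip": 58}}

```text
t: 23.5
position: [476.6, -312.4, 29.7]
eef_rot: [3.128, -0.295, 0.0]
ft_force: [-0.1, -0.1, -0.9]
gripper_width: 55.7
```

Emit:
{"method": "carry_out", "body": {"moves": [0, 0, -0.5, 0, 0, 0, 0, 0, -0.8, 0, 0, 0, 0, 0, -0.8, 0, 0, 0, 0.7, -0.7, -0.5, 0, 0, 0, 0.7, -0.7, -0.5, 0, 0, 0, 0.7, -0.7, 0, 0, 0, 0, 0.7, -0.7, 0, 0, 0, 0, 0, 0, 0, 0, 0, 0]}}

```text
t: 24.3
position: [638.1, -198.9, 178.6]
eef_rot: [-3.127, 0.276, -0.003]
ft_force: [-0.3, 1.0, -1.1]
gripper_width: 58.4
```

```bash
python3 - <<'E'
from fit import *
print(robot.observe()["position"])
s=eyes.snapshot("top");t=eyes.snapshot("scene");w=s["frame"].copy()
def bm(s,t): return (s["frame"].max(2)<t).astype(float)
x,e=fit("cancelled_knob",(637,68,0),2,[(t,bm(t,48),None)]);print("cancelled now",x.round(1),e)
for n,x,y,a in [("big_knob",629.5,284,0),("small_knob",627.4,-308.4,0),("duct",475.5,-312,-.19),("bracket",469,282,.06)]:
    for h in pieces(n,x,y,a,6,s): cv2.polylines(w,[h.round().astype(int)],True,(0,255,0))
o=np.zeros((580,800,3),np.uint8)
o[:290,:290]=cv2.resize(w[235:315,440:520],(290,290));o[290:,:290]=cv2.resize(w[145:225,127:207],(290,290))
f=t["frame"];o[:250,300:]=cv2.resize(f[180:325,60:350],(500,250));o[250:500,300:]=cv2.resize(f[210:355,320:610],(500,250));save("end.png",o)
E
```

```text
[ 638.10955877 -198.92816475  178.64962295]
cancelled now [6.379e+02 6.840e+01 2.000e-01] 0.19728179444373095
```

View pics/end.png

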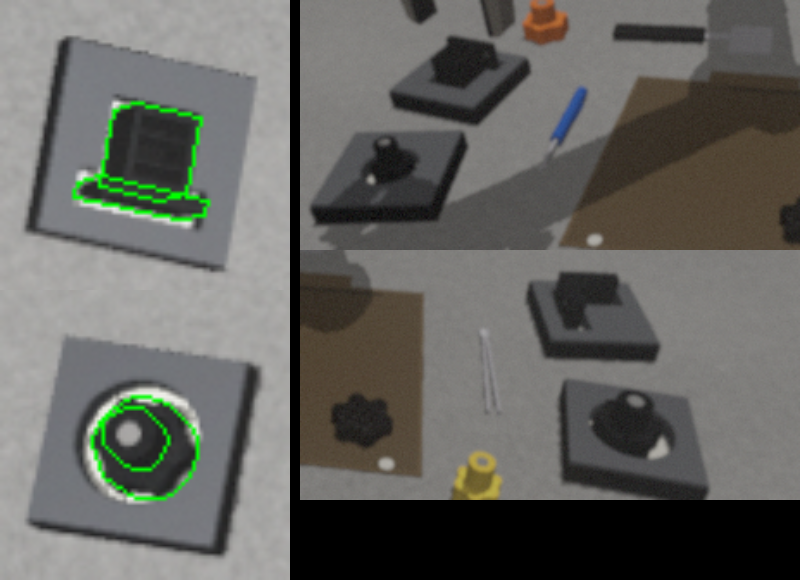

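All four look seated. One quick numerical check of the knobs' positions before handing in.

```bash
python3 - <<'E'
from fit import *
s=eyes.snapshot("top");t=eyes.snapshot("scene")
for n,p in [("big_knob",(630,284)),("small_knob",(627,-308))]:
    for sn,c in [("top",s),("scene",t)]:
        for d in finder.place_of(c,n):
            v,u=np.array(d["position"])*[480,640];w=toworld(c,u,v,6)
            if np.hypot(*(w[:2]-p))<40: print(n,sn,round(d["score"],2),w[:2].round(1))
        # pale top of the hub: blob centre put at z=48
        q=topix(c,[*p,48]).round().astype(int);r=7
        g=cv2.cvtColor(c["frame"],cv2.COLOR_RGB2GRAY)[q[1]-r:q[1]+r+1,q[0]-r:q[0]+r+1].astype(float)
        m=g*(g>g.max()*.7);yy,xx=np.mgrid[-r:r+1,-r:r+1];u,v=q[0]+(m*xx).sum()/m.sum(),q[1]+(m*yy).sum()/m.sum()
        print(n,sn,"hub top",toworld(c,u,v,48)[:2].round(1),g.max())
E
```

```text
big_knob top 0.96 [630.9 284.9]
big_knob top hub top [636.  292.3] 236.0
big_knob scene 0.78 [632.5 280.9]
big_knob scene hub top [624.8 286.3] 121.0
small_knob top 0.49 [ 623.5 -305.8]
small_knob top hub top [ 619.9 -317.8] 235.0
small_knob scene 0.93 [ 627.1 -312.1]
small_knob scene hub top [ 615.9 -314.9] 124.0
```

```bash
python3 -c "
from station import robot
print(robot.hand_in())"
```

```text
the job is handed in; nothing more can be done
None
```

I put the bracket, big knob, small knob and duct each into its own foam carrier, released them and moved the arm clear. The job was handed in at about 24 s on the robot's clock; `hand_in` gave no verdict.

**Checks that agreed:**
- **Bracket and duct:** in the top view, the outlines predicted for each resting on the pocket floor matched the picture, with the turn matching the pocket.
- **Knobs:** both stand hub up in their pockets. The networks place each knob's origin within about 5 mm of its carrier centre; the small knob's top-view score was low (0.49).
- **Cancelled knob:** it refits to within 1 mm of its starting position.
- **Look-alikes:** I did not touch the orange or yellow knobs.

**Check that failed:** my last one, locating the hub tops by their bright blob, gave centres up to 12 mm off. In the top view it almost certainly picked up the pale pocket floor, which was far brighter than a hub top; I assumed the same of the scene view. I set it aside because the networks, the outlines and the TCP positions at release (within 2 mm of the carrier centres) agreed with each other.

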